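# Lock the bench flap through its interlocked levers

## Robot

A 7-joint arm with a two-finger parallel gripper is mounted at the origin on the work surface. World frame = base frame: x ahead of the robot, y to its left, z up, the work surface at z = 0. Lengths are in m, angles in rad, forces in N, time in s.
With the tool pointing down it reaches from about 0.425 to 0.95 m from the base axis. Payload 4.7 kg.
Tool frame: the origin (TCP) lies midway between the tips of the shut fingers; the grasp point (between the pads) lies 19 mm behind it; z points along the fingers, y is the line along which they close (so a half turn about z gives the same grasp; the last joint's range is limited). The gripper opens to 85 mm and grips with 20 to 120 N. Pads are 22 mm wide; open, the fingers measure 114 mm over their backs; the gripper's body (76 mm by 85 mm) begins 54 mm behind the grasp point. The pads swing forward as they close: fully open they stand 13 mm farther back than shut.
Start: joints at [-1.321, 0.469, -0.049, 1.532, 0.024, 1.141, -0.082], TCP at [0.186, 0.649, 0.231] pointing down, gripper open.
Joint ranges: [-2.59, 2.59], [-0.33, 1.99], [-1.39, 1.29], [0.1, 2.45], [-1.04, 4.18], [0.21, 1.99], [-2.66, 2.66]. Speed limits (rad/s): [2.57, 2.57, 3.14, 3.14, 3.14, 3.14, 3.14].

## Interface

Orientations are given as a 3x3 rotation matrix whose columns are the frame's x, y, z axes.
In Python, from rig import arm, telemetry, viewer, finish_job, spotter gives the robot as it stands. Calls block until the motion is done:
- arm.movep(position, orientation): joint-space move of the TCP to a pose.
- arm.move_l(position, attitude=None, feed=0.15, until_force=None): straight line of the TCP; attitude=None keeps the orientation; feed is the mean speed in m/s. With until_force (N) it stops when the force on the tool has changed by that much, and returns True; else False.
- arm.move_joints(angles): joint-space move.
- arm.command_gripper(opening, newtons=None): finger opening in m; newtons is the grip in N (None keeps the last); returns when the fingers have stopped.
- arm.sleep(seconds).
- arm.inverse_kinematics(position, orientation): joint angles nearest the present ones, or None.
- telemetry.sense(): the state.
- viewer.camera(name): name is "side" or "top"; returns (picture, depth): 480x640x3 uint8, red, green, blue; 480x640 float32, m along the optical axis (not along the pixel's ray), 0 where there is no reading.
- viewer.camera_params(name): a dict with "K" (3x3 intrinsics, pixels), "position" and "rotation" of the camera in the world. Camera axes: x right, y down, z forward; pixel columns grow to the right and rows downward; lengths in m; the calibration is good to about 2 mm. A picture is of the moment at which its call begins. camera_params takes no time and is no camera call.
A pose or a line that the arm cannot do raises arm.Unreachable and nothing moves.
- finish_job(): hands the job in; it is judged then, once.
Trained networks look in the newest picture that a camera, given by its name, has taken for a name from the list of things; names that differ only in an ending like _2 or _b are one class to them, and where a whole thing is asked for, a point or a joint stands for the part that bears it (a point fixed in the world has none). Each returns a list of dicts, best first, with "score" (0 to 1); they miss things now and then, are a little off and sometimes report something else, mostly with a low value. They report only what shows in the picture. A call takes as long as a camera call.
- spotter.spot_in(camera, name): "position" ([x, y, z] in m, in world coordinates, good to about 4 mm: the middle of the surface that is visible of it).
- spotter.regions_of(camera, name): "region" (480x640 bool, what is visible of it).
- spotter.tip_of(camera, name): "position" ([x, y, z] in m, in world coordinates, good to about 4 mm: a listed point, or the origin of a listed thing).
The state is a dict: "time_s": time; "joint_pos": joint angles; "qd": joint speeds; "joint_efforts": joint torques, N m; "position": TCP position; "tcp_rot": TCP orientation; "wrist_force": force on the tool from outside, world axes, zero at the start; "ft_torque": the same for the moment, N m; "finger_gap": finger opening in m; "gripper_force": force on a finger pad.
Only numpy, scipy, OpenCV 4.12 (cv2) and the standard library are available. Lean on these libraries where they do the work, as an engineer would, in place of code of your own. Each camera call takes 0.05 s, during which the arm holds its last target. There are 200 camera calls.

## Task

Lock the bench flap down: throw the black-balled lever all the way over toward the flap. One of the two coloured catches lies across it and blocks it, so first tip that catch right over to its other side; leave the other catch and the brass-balled lever as they are.

Things in the scene. Friction and masses are not known exactly. Their poses are not given: they have to be found in the camera images.
- flap_lever (a joint): Locking lever of the flap: black ball (28 mm) on a 12 mm steel shaft. Joint in rad: 0 = leaning 0.7 rad from upright to the row's -x side; 1.4 = leaning 0.7 rad toward the flap (+x); end stops. Ball centre: pivot + (85 sin(q-0.7), 0, 85 cos(q-0.7)) mm in pivot axes. Starts at 0 to 0.05; polished; 1 to 2 N moves it, stays as left. Blocked after about 0.15 rad while a catch lies across it.
- vise_lever (a joint): Bystander, the vise lever: brass ball (28 mm) on a 12 mm steel shaft. Joint in rad: 0 = leaning 0.7 rad from upright to the row's -x side; 1.4 = leaning 0.7 rad toward the flap (+x); end stops. Ball centre: pivot + (85 sin(q-0.7), 0, 85 cos(q-0.7)) mm in pivot axes. Starts at 0 to 0.05; polished; 1 to 2 N moves it, stays as left. Blocked after about 0.15 rad while a catch lies across it.
- red_catch (a joint): Catch lever: a red lacquered bar 12 mm square, ball 24 mm. Joint in rad: 0 = leaning 0.9 rad from upright to the row's +y, across the front of the lever that stands 55 mm to its +y side, blocking it; 1.8 = leaning 0.9 rad to -y, clear; end stops. Ball centre: pivot + (0, 95 sin(0.9-q), 95 cos(0.9-q)) mm in pivot axes. Starts at 0 to 0.05; polished; 1 to 2 N moves it, stays as left.
- green_catch (a joint): Catch lever: a green lacquered bar 12 mm square, ball 24 mm. Joint in rad: 0 = leaning 0.9 rad from upright to the row's +y, across the front of the lever that stands 55 mm to its +y side, blocking it; 1.8 = leaning 0.9 rad to -y, clear; end stops. Ball centre: pivot + (0, 95 sin(0.9-q), 95 cos(0.9-q)) mm in pivot axes. Starts at 0 to 0.05; polished; 1 to 2 N moves it, stays as left.
- flap_lever_pivot (a point): Fixed point on the hinge axis of the black-balled lever, at the foot of its shaft, 50 mm above the table. Axes, the same for all four levers: x across the row, away from the robot toward the flap; y along the row; z up. The two ball levers stand 240 mm apart in y; one catch pivot lies 55 mm to the -y side of each (either colour at either).
- vise_lever_pivot (a point): Fixed point on the hinge axis of the brass-balled lever, at the foot of its shaft, 50 mm above the table. Axes, the same for all four levers: x across the row, away from the robot toward the flap; y along the row; z up. On the flap (top 52 mm above the table), 90 mm or more beyond the pivots, lie loose bystanders, all lower than 100 mm.
- red_catch_pivot (a point): Fixed point on the hinge axis of the red catch, at the foot of its shaft, 50 mm above the table. Axes, the same for all four levers: x across the row, away from the robot toward the flap; y along the row; z up.
- green_catch_pivot (a point): Fixed point on the hinge axis of the green catch, at the foot of its shaft, 50 mm above the table. Axes, the same for all four levers: x across the row, away from the robot toward the flap; y along the row; z up.

How it is judged:
On the way:
1. the catch that lies across the black lever is tipped over to its other side (past 1.35 rad) while the black lever is still back (under 0.5 rad) (((horizontal distance between flap_lever_pivot and red_catch_pivot below 0.1 m and value of joint red_catch above 1.35 rad and value of joint green_catch below 0.3 rad) or (horizontal distance between flap_lever_pivot and green_catch_pivot below 0.1 m and value of joint green_catch above 1.35 rad and value of joint red_catch below 0.3 rad)) and value of joint flap_lever below 0.5 rad), for 0.1 s.
At the end, for the whole second after the job is handed in: The black-balled lever is thrown toward the flap (joint past 1.2 of 1.4 rad), the catch beside it is tipped over (past 1.35 of 1.8 rad), the other catch and the brass-balled lever are still back (under 0.3 rad), and the levers are at rest (((horizontal distance between flap_lever_pivot and red_catch_pivot below 0.1 m and value of joint red_catch above 1.35 rad and value of joint green_catch below 0.3 rad) or (horizontal distance between flap_lever_pivot and green_catch_pivot below 0.1 m and value of joint green_catch above 1.35 rad and value of joint red_catch below 0.3 rad)) and value of joint flap_lever above 1.2 rad and value of joint vise_lever below 0.3 rad and velocity of joint flap_lever between -0.1 and 0.1 rad/s and velocity of joint vise_lever between -0.1 and 0.1 rad/s and velocity of joint red_catch between -0.1 and 0.1 rad/s and velocity of joint green_catch between -0.1 and 0.1 rad/s); the robot touches nothing.
It fails at once if the catch that does not block the black lever is tipped (past 0.4 rad) ((horizontal distance between flap_lever_pivot and red_catch_pivot above 0.1 m and value of joint red_catch above 0.4 rad) or (horizontal distance between flap_lever_pivot and green_catch_pivot above 0.1 m and value of joint green_catch above 0.4 rad)).
It fails at once if the brass-balled lever is thrown (past 0.4 rad) (value of joint vise_lever above 0.4 rad).
It also fails if it takes over 43 s, if anything falls off the work surface, if the arm or the gripper's body presses on something with over 40 N, if the wrist force passes 120 N, or if a joint passes its speed limit or range.

## Working session

There is one attempt and no reset: what is moved stays moved. The work goes in short steps, each a Python script; the robot and the scene stay as the last script left them, time stands still between calls to the robot, and variables do not carry over. Pictures are saved under pics/ and viewed, at most 10 in all, crops included, and the job is handed in when it is done.

```bash
mkdir -p pics; python3 - <<'E'
from rig import arm, telemetry, viewer, finish_job, spotter
import cv2,numpy as np
for c in("side","top"):
    p,d=viewer.camera(c); cv2.imwrite(f"pics/{c}0.png",p[:,:,::-1])
    print(c,{k:np.round(v,3).tolist() for k,v in viewer.camera_params(c).items()})
    for n in("flap_lever","vise_lever","red_catch","green_catch"):
        print(n,[(np.round(r["position"],3).tolist(),round(r["score"],2)) for r in spotter.spot_in(c,n)[:2]],
          "pivot",[(np.round(r["position"],3).tolist(),round(r["score"],2)) for r in spotter.tip_of(c,n+"_pivot")[:2]])
s=telemetry.sense();print(s["time_s"],s["tcp_rot"])
E
```

```text
side {'K': [[606.899, 0.0, 317.022], [0.0, 606.899, 238.363], [0.0, 0.0, 1.0]], 'position': [0.303, 0.636, 0.487], 'rotation': [[-0.903, -0.231, 0.363], [-0.43, 0.461, -0.776], [0.012, -0.857, -0.515]]}
flap_lever [([0.547, 0.195, 0.105], 0.73)] pivot [([0.585, 0.183, 0.051], 0.63)]
vise_lever [([0.546, -0.052, 0.104], 0.73)] pivot [([0.588, -0.058, 0.053], 0.65)]
red_catch [([0.581, 0.2, 0.115], 0.78)] pivot [([0.585, 0.123, 0.046], 0.86)]
green_catch [([0.585, -0.032, 0.113], 0.71)] pivot [([0.588, -0.115, 0.047], 0.79)]
top {'K': [[579.594, 0.0, 323.248], [0.0, 579.594, 236.397], [0.0, 0.0, 1.0]], 'position': [0.496, 0.044, 0.79], 'rotation': [[0.017, -0.989, 0.144], [-0.999, -0.023, -0.046], [0.049, -0.143, -0.988]]}
flap_lever [([0.548, 0.186, 0.105], 0.64)] pivot [([0.585, 0.181, 0.055], 0.71)]
vise_lever [([0.549, -0.057, 0.109], 0.81)] pivot [([0.586, -0.056, 0.052], 0.55)]
red_catch [([0.586, 0.181, 0.098], 0.55)] pivot [([0.587, 0.125, 0.045], 0.64)]
green_catch [([0.586, -0.062, 0.104], 0.94)] pivot [([0.588, -0.114, 0.049], 0.87)]
0.9 [[-9.61405523e-01  2.75135277e-01  1.89514457e-05]
 [ 2.75135277e-01  9.61405517e-01  1.04673938e-04]
 [ 1.05794684e-05  1.05848313e-04 -9.99999994e-01]]
```

View pics/side0.png

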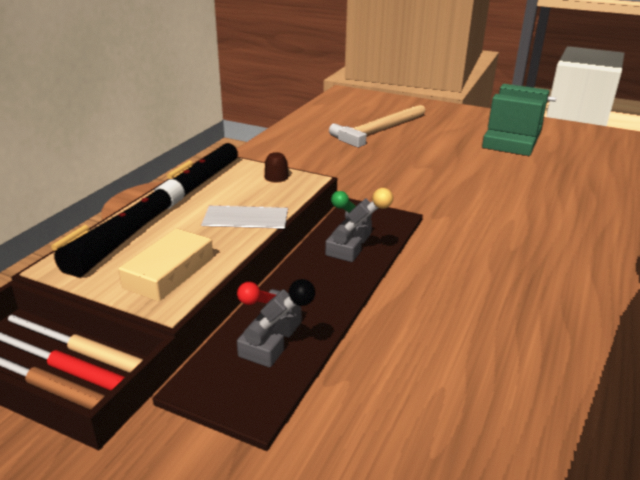

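View pics/top0.png

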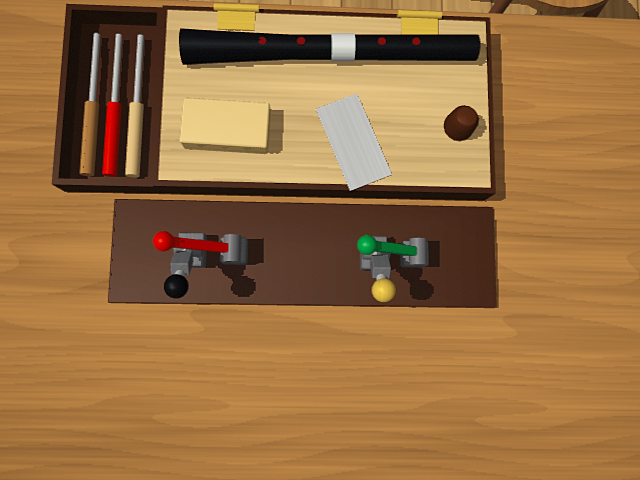

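The side view shows the red ball (248,293) beside the black one (302,292), and green (340,199) beside brass (383,198). So red is the blocking catch. The pivots agree between cameras and the row is aligned with world axes. I'll sweep with shut fingers.

```bash
python3 - <<'E'
from rig import arm, telemetry, viewer, finish_job, spotter
import cv2,numpy as np
R=np.diag([-1.,1,-1])
arm.command_gripper(0.0,20)
arm.movep([.588,.248,.24],R)
arm.move_l([.588,.248,.10],feed=.15)
hit=arm.move_l([.588,.084,.10],feed=.06,until_force=15)
s=telemetry.sense();print(hit,s["position"],s["wrist_force"],s["time_s"])
for c in("side","top"):
    p,d=viewer.camera(c); cv2.imwrite(f"pics/{c}1.png",p[:,:,::-1])
E
```

```text
True [0.58824074 0.22467326 0.10178736] [-0.86425976  2.39105609  1.00967635] 5.7417
```

View pics/side1.png

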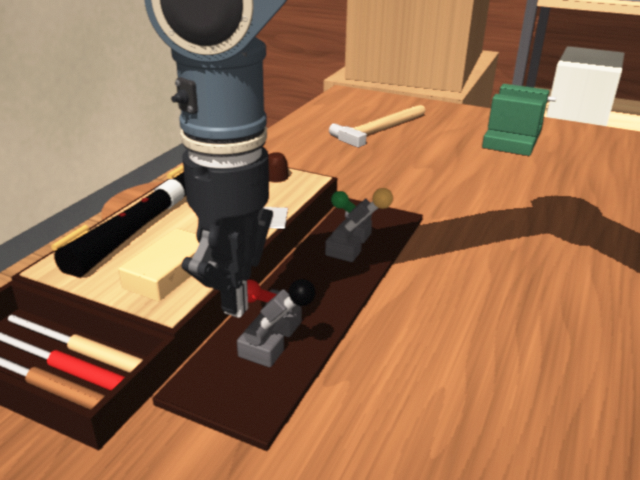

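The view shows the fingers (235,300) just touching the red ball (250,292). The impact spike tripped the stop, so I'll carry on, using the force stop only near the end.

```bash
python3 - <<'E'
from rig import arm, telemetry, viewer, finish_job, spotter
import cv2,numpy as np
arm.move_l([.588,.105,.10],feed=.06)
s=telemetry.sense();print(s["position"],s["wrist_force"],s["time_s"])
hit=arm.move_l([.588,.082,.10],feed=.04,until_force=12)
s=telemetry.sense();print(hit,s["position"],s["wrist_force"],s["time_s"])
arm.move_l([.588,.135,.11],feed=.1); arm.move_l([.588,.135,.2],feed=.2)
arm.movep([.485,.182,.2],s["tcp_rot"])
p,d=viewer.camera("top"); cv2.imwrite("pics/top2.png",p[:,:,::-1])
for c in("side","top"):
  viewer.camera(c)
  for n in("flap_lever","red_catch","green_catch"):
    print(c,n,[(np.round(r["position"],3).tolist(),round(r["score"],2)) for r in spotter.spot_in(c,n)[:2]])
E
```

```text
[0.5878432  0.10479489 0.09975122] [-0.29737211  0.13252119 -0.33131136] 7.9833
False [0.58793888 0.0814575  0.0999368 ] [-0.47611815  1.26810532 -0.32848574] 8.7083
side flap_lever [([0.546, 0.193, 0.105], 0.91)]
side red_catch [([0.585, 0.075, 0.095], 0.91), ([0.532, -0.053, 0.117], 0.51)]
side green_catch []
top flap_lever [([0.548, 0.183, 0.109], 0.66)]
top red_catch [([0.586, 0.078, 0.097], 0.75)]
top green_catch [([0.586, -0.059, 0.1], 0.62)]
```

View pics/top2.png

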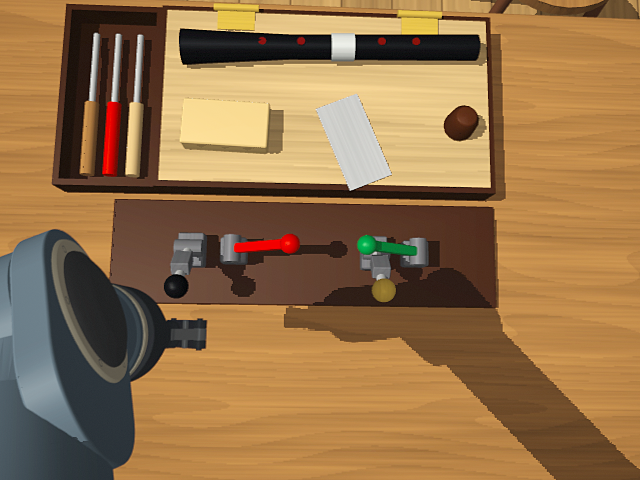

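The red catch is now tipped over fully: its ball is at (289,243), mirrored about its pivot at (232,248). The green ball (367,245) and the brass ball (383,290) haven't moved. Next is the black lever.

```bash
python3 - <<'E'
from rig import arm, telemetry, viewer, finish_job, spotter
import cv2,numpy as np
arm.move_l([.485,.183,.10],feed=.15)
arm.move_l([.590,.183,.10],feed=.06)
s=telemetry.sense();print(s["position"],s["wrist_force"],s["time_s"])
hit=arm.move_l([.612,.183,.10],feed=.04,until_force=12)
s=telemetry.sense();print(hit,s["position"],s["wrist_force"],s["time_s"])
arm.move_l([.56,.183,.11],feed=.1); arm.move_l([.5,.183,.25],feed=.2)
arm.movep([.45,.3,.3],s["tcp_rot"])
for c in("side","top"):
  p,d=viewer.camera(c); cv2.imwrite(f"pics/{c}3.png",p[:,:,::-1])
  for n in("flap_lever","red_catch"):
    print(c,n,[(np.round(r["position"],3).tolist(),round(r["score"],2)) for r in spotter.spot_in(c,n)[:2]])
print(telemetry.sense()["time_s"])
E
```

```text
[0.5898938  0.1830241  0.10010369] [-1.17375106 -0.76214365 -1.11432545] 13.6917
False [0.6125233  0.18303083 0.10020175] [-1.2882994   0.01106708  1.04818039] 14.3917
side flap_lever [([0.621, 0.191, 0.094], 0.79), ([0.543, -0.053, 0.1], 0.68)]
side red_catch [([0.586, 0.081, 0.092], 0.98), ([0.548, -0.05, 0.104], 0.61)]
top flap_lever [([0.626, 0.183, 0.1], 0.66)]
top red_catch [([0.589, 0.077, 0.099], 0.73)]
16.8917
```

View pics/top3.png

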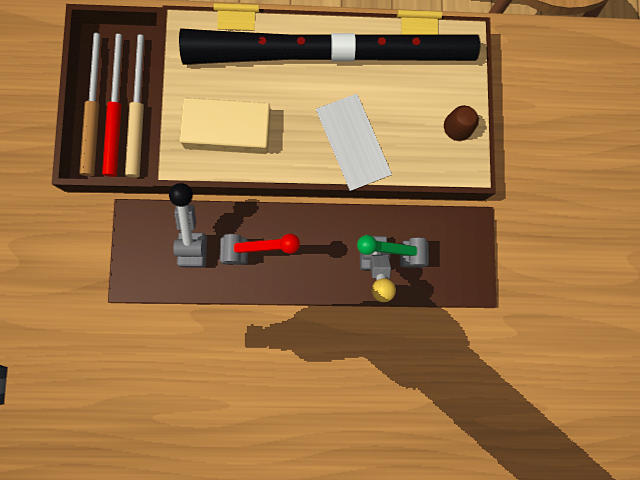

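The black ball is now at (180,195). It moved about 107 mm of a possible 110 mm, so the joint is at roughly 1.35 rad or more. Red is tipped, green and brass are unmoved, and the arm is clear.

```bash
python3 -c "
from rig import finish_job
print(finish_job())"
```

```text
the job is handed in; nothing more can be done
None
```

I tipped the red catch right over and threw the black-balled lever to its flap side (about 1.35 rad or more of 1.4, judged from the last picture); the green catch and brass-balled lever stayed put, and I handed the job in at about 17 s without getting a verdict back.

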